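# Open the incubator drawer with the positive culture

## Robot

A 7-joint arm with a two-finger parallel gripper is mounted at the origin on the work surface. World frame = base frame: x ahead of the robot, y to its left, z up, the work surface at z = 0. Lengths are in mm, angles in degrees, forces in N, time in s.
With the tool pointing down it reaches from about 425 to 875 mm from the base axis. Payload 4.7 kg.
Tool frame: the origin (TCP) lies on the centre line of the jaws, within the pads' length; the fingertips stand 25 mm ahead of it and the grasp point (between the pads) lies 6 mm ahead of it; y points along the fingers, x is the direction in which the jaws open and shut, and the axes are right-handed (so a half turn about y gives the same grasp; the last joint's range is limited). The gripper opens to 87 mm and grips with 3 to 60 N. Pads are 19 mm wide; open, the fingers measure 117 mm over their backs; the gripper's body (75 mm by 190 mm) begins 51 mm behind the grasp point.
Start: joints at [73.803, 18.392, -4.016, 83.108, 1.295, 78.541, -3.26], TCP at [190.08, -621.605, 247.587] pointing down, gripper open.
Joint ranges: [-163.93, 163.93], [-17.29, 119.83], [-79.2, 71.16], [3.27, 140.29], [-89.18, 269.18], [5.43, 117.66], [-154.24, 154.24]. Speed limits (degrees/s): [147.25, 147.25, 180, 180, 180, 180, 180].

## Interface

Orientations are given as a 3x3 rotation matrix whose columns are the frame's x, y, z axes.
In Python, from rig import manip gives the robot as it stands. The module is installed in compiled form; this text tells all that it offers.
- The arm moves only by the tool move_arm, never from a script. Its argument "steps" is a list of rows, each an object of numbers: "tx", "ty", "tz": the shift along the tool's x, y, z in mm; "rx", "ry", "rz": the turn, a rotation vector about the tool's x, y, z in degrees. A call has 1 to 10 rows; each row is the pose to reach, as a shift and turn from the pose commanded when the call began, along the tool's axes at that moment; what a row does not reach only later rows make up. A row lasts 1/12 s, in which the tool goes at most 41.7 mm and 7.16 degrees, less where a joint would pass 70% of its speed; a pose out of reach is approached as far as the arm can. A call with a gripper value outside its range is refused whole. "grip" is the gripper command: -1 is shut, 1 is fully open, values between are in proportion, set as the call begins (left out, the last holds). The fingers move at their own pace and stop on an object; the grip force is fixed at half the most. Time passes only in rows, so rows that repeat a pose let the fingers close. It gives the time, the measured TCP pose, the force and the opening at its end, in the units of the state.
- manip.state(): the state, without advancing time (a new reading comes with each control period).
- manip.camera(name): name is "side" or "top"; returns the picture (480x640x3 uint8, blue, green, red); there is no depth.
- manip.camera_params(name): a dict with "vertical_fov" (degrees; the focal length in pixels is half the picture's height over the tangent of half this angle, whatever the lens; pixels are square), "cx", "cy" (the principal point, pixels), "xyz" and "attitude" of the camera in the world. Camera axes: x right, y up, looking along -z (the intrinsics and any distortion apply to the point x, -y, -z); pixel columns grow to the right and rows downward; lengths in mm; the calibration is good to about 2 mm. A picture is of the moment at which its call begins. camera_params takes no time and is no camera call.
- manip.job_done(): hands the job in, once; it reports no verdict.
The state is a dict: "time": time; "q": joint angles; "joint_vel": joint speeds; "joint_efforts": joint torques, N m; "tcp_pos": TCP position; "ee_rot": TCP orientation; "force": force on the tool from outside, world axes, zero at the start; "torque": the same for the moment, N m; "grip_width": finger opening in mm.
Only numpy, scipy, OpenCV 4.12 (cv2) and the standard library are available. Lean on these libraries where they do the work, as an engineer would, in place of code of your own. Each camera call takes 0.05 s, during which the arm holds its last target.

## Task

The culture incubator may have only one drawer open at a time: first push the green-lit drawer that was left ajar fully home, then hook a fingertip behind the lip of the drawer with the amber light and draw it out all the way to its stop, and leave it open. Move the drawers smoothly, without slamming or jerking them, never pinch a lip between the fingers, keep the other drawer shut, and leave the bottles standing and everything else where it is.

Things in the scene. Friction and masses are not known exactly. Their poses are not given: they have to be found in the camera images.
- incubator: low dark bench-top culture incubator, fixed to the bench: 372 mm wide, 310 mm deep, 155 mm high, clear window in its hood, white touch screen on an arm at the end of its -y side, reaching 300 mm from the middle and 165 mm high. Origin: on the bench under the middle of its front face; x points to its back, z up. Three equal drawers side by side, 118 mm apart, in changing order; each has a light bar on top of its front panel.
- amber_drawer (a joint): the drawer whose light bar is amber (positive culture); home at the start. Value in m: 0 = fully home against its stop, grows as the drawer comes out towards the robot, 0.140 = the full-out stop. It slides straight along the incubator's x axis, stays where it is left, and takes about 3 to 5 N to move.
- amber_lip: inner side of that drawer's upturned finger lip, with the trough floor behind it. Origin: middle of the lip's top edge, on the side that faces the housing (moves with the drawer). x points into the incubator (the closing direction), y along the lip, z up. The trough behind the lip is open above, 41 mm deep from the lip to the drawer's front panel, 104 mm long, its floor 32 mm below the origin; the front panel behind it rises 25 mm above the lip.
- amber_face: black outer face of that same lip (106 mm wide, 41 mm high; inner side and outer face together are 7 mm thick). Origin: middle of the front face, 20 mm below and 7 mm in front of the lip's origin; same axes.
- ajar_drawer (a joint): the drawer with a green light bar that was left standing part-way out (40 to 90 mm) at the start. Value in m: 0 = fully home against its stop, grows as the drawer comes out towards the robot, 0.140 = the full-out stop. It slides straight along the incubator's x axis, stays where it is left, and takes about 3 to 5 N to move.
- ajar_lip: inner side of that drawer's upturned finger lip, with the trough floor behind it. Origin: middle of the lip's top edge, on the side that faces the housing (moves with the drawer). x points into the incubator (the closing direction), y along the lip, z up. The trough behind the lip is open above, 41 mm deep from the lip to the drawer's front panel, 104 mm long, its floor 32 mm below the origin; the front panel behind it rises 25 mm above the lip.
- ajar_face: black outer face of that same lip (106 mm wide, 41 mm high; inner side and outer face together are 7 mm thick). Origin: middle of the front face, 20 mm below and 7 mm in front of the lip's origin; same axes.
- shut_drawer (a joint): the other drawer with a green light bar; home at the start and to stay so. Value in m: 0 = fully home against its stop, grows as the drawer comes out towards the robot, 0.140 = the full-out stop. It slides straight along the incubator's x axis, stays where it is left, and takes about 3 to 5 N to move.
- shut_lip: inner side of that drawer's upturned finger lip, with the trough floor behind it. Origin: middle of the lip's top edge, on the side that faces the housing (moves with the drawer). x points into the incubator (the closing direction), y along the lip, z up. The trough behind the lip is open above, 41 mm deep from the lip to the drawer's front panel, 104 mm long, its floor 32 mm below the origin; the front panel behind it rises 25 mm above the lip.
- shut_face: black outer face of that same lip (106 mm wide, 41 mm high; inner side and outer face together are 7 mm thick). Origin: middle of the front face, 20 mm below and 7 mm in front of the lip's origin; same axes.
- rack_bottle_l: sealed glass culture bottle, 31 mm across and 112 mm tall, coloured cap; origin under its centre. Stands loose in the front +y well of the amber drawer (well 52 mm deep).
- rack_bottle_r: sealed glass culture bottle, 31 mm across and 112 mm tall, coloured cap; origin under its centre. Stands loose in the front -y well of the amber drawer.
- bench_bottle_l: sealed glass culture bottle, 31 mm across and 112 mm tall, coloured cap; origin under its centre. Stands on the bench in front of the incubator, on the +y side of its drawers.
- bench_bottle_r: sealed glass culture bottle, 31 mm across and 112 mm tall, coloured cap; origin under its centre. Stands on the bench in front of the incubator, on the -y side of its drawers.
- glove_box: pale blue carton, 120 x 235 x 75 mm, lying on the bench; origin under its centre
- scanner: handheld code scanner in its round stand, 170 mm tall; origin under the stand

How it is judged:
By the outcome, as a careful person would: the job done as asked, in the order asked, and still so for the second after the job is handed in, with the robot touching nothing.
It also fails if it takes over 42 s, if anything falls off the work surface, if the arm or the gripper's body presses on something with over 40 N, if the wrist force passes 120 N, or if a joint passes its speed limit or range.

## Working session

There is one attempt and no reset: what is moved stays moved. The work goes in short steps, Python scripts to look and compute and a tool call to move; the robot and the scene stay as the last step left them, time stands still between calls to the robot, and variables do not carry over. Pictures are saved under pics/ and viewed, and the job is handed in when it is done.

Besides the shell and the picture viewer there is one more tool, called after "Request:" by a JSON object that holds its "name" and its "arguments". move_arm: Moves the arm, as the interface text tells. Its arguments: {"type":"object","properties":{"steps":{"type":"array"},"grip":{"type":"number"}},"required":["steps"]}

```bash
mkdir -p pics; python3 - <<'E'
from rig import manip
import cv2
for n in("side","top"):
    cv2.imwrite(f"pics/{n}0.png",manip.camera(n)); print(manip.camera_params(n))
s=manip.state(); print(s["time"],s["tcp_pos"],s["ee_rot"],s["grip_width"],s["force"])
E
```

```text
{'vertical_fov': 46.81262519539849, 'cx': 318.25429282671627, 'cy': 228.89849836311348, 'xyz': array([  216.06842746, -1093.31292986,   987.40112873]), 'attitude': array([[ 0.95278962,  0.1730257 , -0.24950759],
       [-0.30296046,  0.59634437, -0.74336287],
       [ 0.02017157,  0.78385936,  0.62061067]])}
{'vertical_fov': 55.149169832828136, 'cx': 322.2537784545708, 'cy': 235.15936998447566, 'xyz': array([ 426.38671509,  -25.8541493 , 1437.95776243]), 'attitude': array([[ 0.00147148,  0.99489985, -0.10085693],
       [-0.999835  ,  0.00328977,  0.0178645 ],
       [ 0.01810518,  0.100814  ,  0.99474054]])}
0.1 [ 189.94401279 -621.16040735  246.57526844] [[ 2.92540799e-01 -5.96105793e-04  9.56252856e-01]
 [-9.56251529e-01  1.59656969e-03  2.92541388e-01]
 [-1.70110995e-03 -9.99998548e-01 -1.02965303e-04]] 87.06145082593076 [-0.4737021  -0.19451539 -0.76655309]
```

View pics/side0.png

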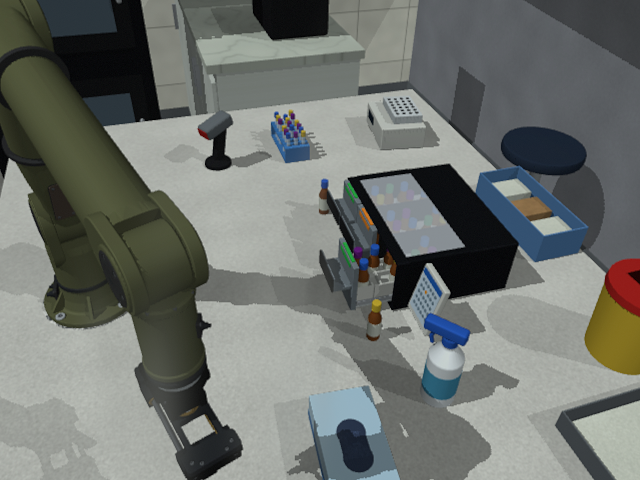

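View pics/top0.png

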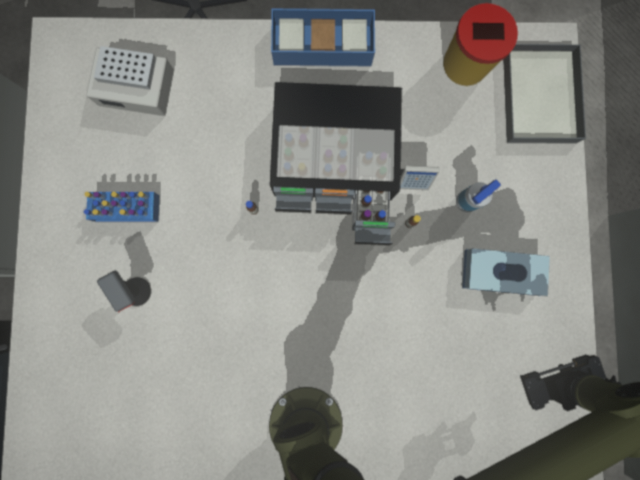

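```bash
python3 - <<'E'
import cv2
a=cv2.imread("pics/top0.png")[170:255,235:435]; cv2.imwrite("pics/t_c.png",cv2.resize(a,None,fx=4,fy=4,interpolation=cv2.INTER_CUBIC))
a=cv2.imread("pics/side0.png")[160:350,300:460]; cv2.imwrite("pics/s_c.png",cv2.resize(a,None,fx=3.1,fy=3.1,interpolation=cv2.INTER_CUBIC))
E
```

```text
(no output)
```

View pics/t_c.png

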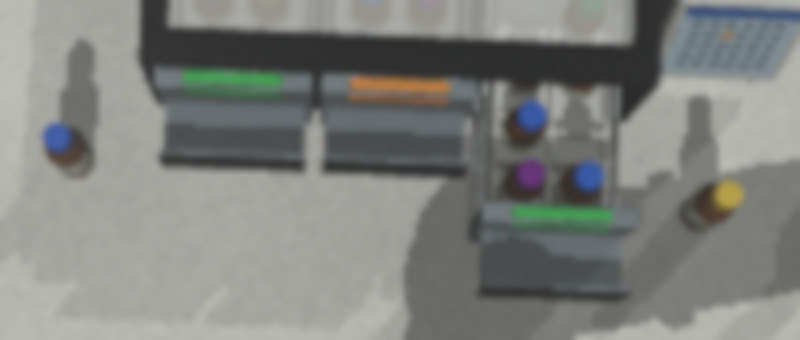

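View pics/s_c.png

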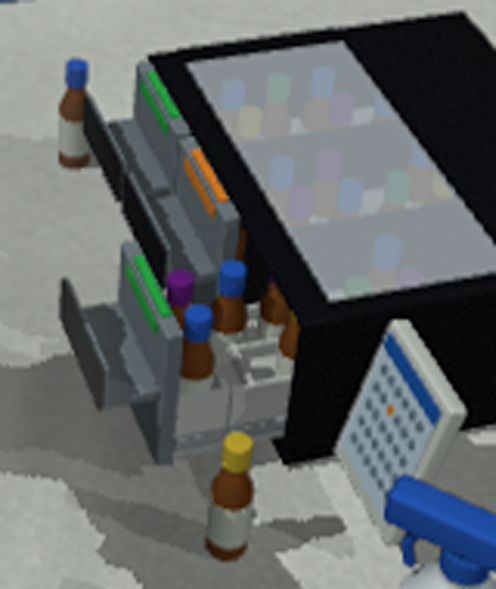

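```bash
python3 - <<'E'
import cv2
a=cv2.imread("pics/side0.png")
cv2.imwrite("pics/s_c2.png",cv2.resize(a[175:310,310:400],None,fx=4.4,fy=4.4,interpolation=cv2.INTER_CUBIC))
cv2.imwrite("pics/s_c3.png",cv2.resize(a[235:310,310:400],None,fx=8,fy=8,interpolation=cv2.INTER_CUBIC))
cv2.imwrite("pics/s_c4.png",cv2.resize(a[175:250,320:400],None,fx=8,fy=8,interpolation=cv2.INTER_CUBIC))
E
```

```text
(no output)
```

View pics/s_c3.png

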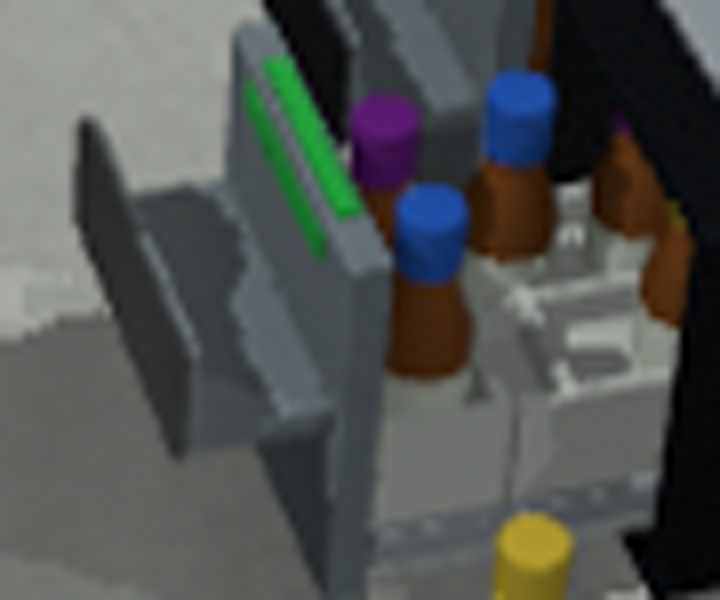

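View pics/s_c4.png

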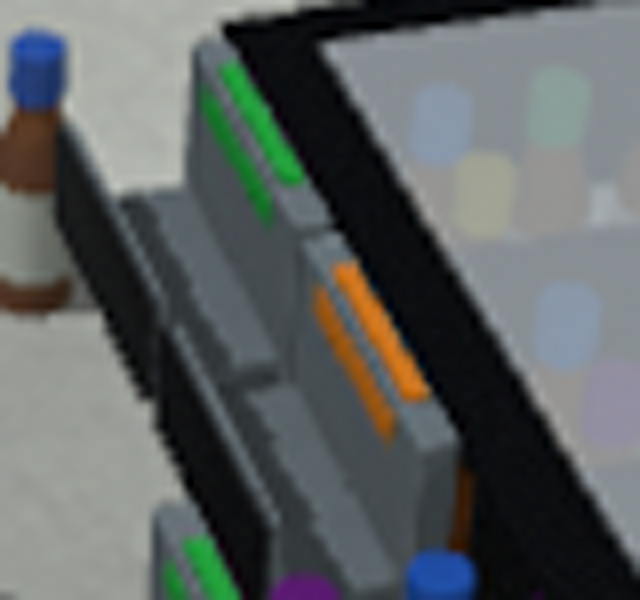

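```bash
python3 - <<'E'
import cv2
a=cv2.imread("pics/top0.png")
cv2.imwrite("pics/t_c2.png",cv2.resize(a[185:250,270:360],None,fx=8,fy=8,interpolation=cv2.INTER_CUBIC))
cv2.imwrite("pics/t_c3.png",cv2.resize(a[185:250,340:430],None,fx=8,fy=8,interpolation=cv2.INTER_CUBIC))
E
```

```text
(no output)
```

View pics/t_c2.png

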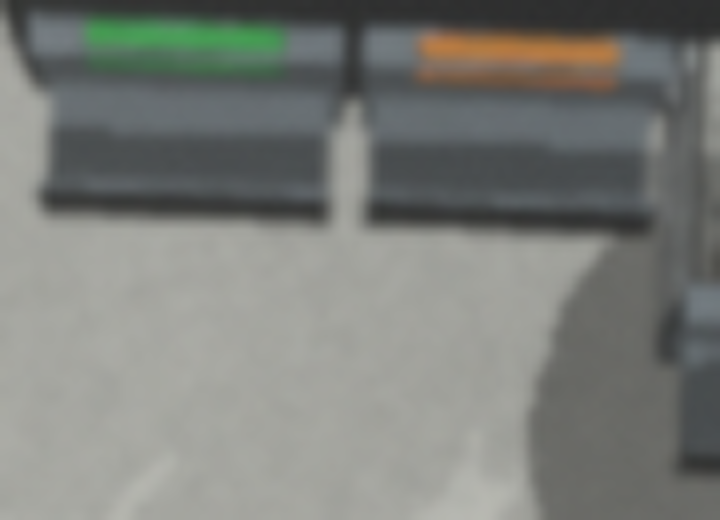

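View pics/t_c3.png

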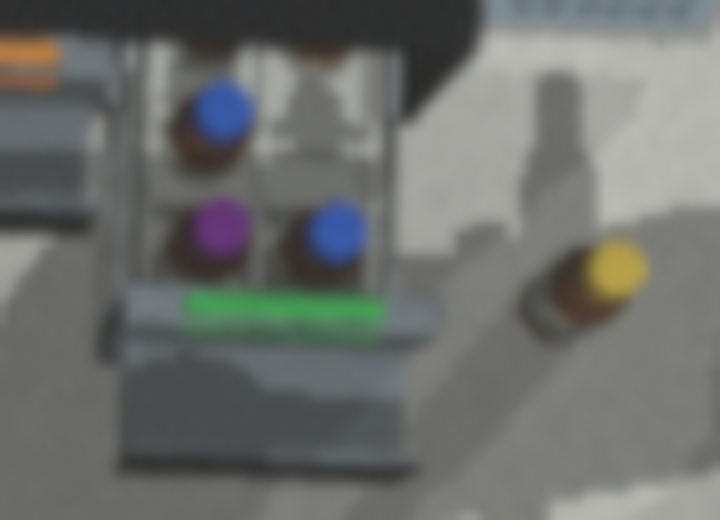

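```bash
cat > cam.py <<'E'
import numpy as np
from rig import manip
P={n:manip.camera_params(n) for n in("side","top")}
def proj(n,X):
    p=P[n]; f=240/np.tan(np.radians(p["vertical_fov"]/2))
    c=(np.atleast_2d(X)-p["xyz"])@p["attitude"]
    return np.c_[p["cx"]+f*c[:,0]/-c[:,2],p["cy"]-f*c[:,1]/-c[:,2]]
def ray(n,uv,z):
    p=P[n]; f=240/np.tan(np.radians(p["vertical_fov"]/2))
    d=p["attitude"]@np.array([(uv[0]-p["cx"])/f,-(uv[1]-p["cy"])/f,-1]); 
    return p["xyz"]+d*(z-p["xyz"][2])/d[2]
E
python3 - <<'E'
from cam import *
from scipy.optimize import least_squares
obs={"side":np.array([[327.75,190.6],[340,213.75],[340.6,216],[354,240.25],[320,250],[334.1,279.4]])-.44,
"top":np.array([[275.2,209],[311,210.6],[315.9,210.9],[351.5,211.9],[355,242.5],[391.5,242.9]])-.44}
def pts(p):
    x,y,t,h,e=p; t/=1000;o=[]
    for s,(c,ex) in enumerate([(118,0),(0,0),(-118,e)]):
        for d in(53,-53):
            o.append([x+np.cos(t)*-ex-np.sin(t)*(c+d),y+np.sin(t)*-ex+np.cos(t)*(c+d),h])
    return np.array(o)
def r(p): return np.concatenate([(proj(n,pts(p))-obs[n]).ravel() for n in obs])
s=least_squares(r,[550,0,0,90,60],loss="soft_l1")
print(s.x,np.degrees(s.x[2]/1000)); print(r(s.x).reshape(2,6,2).round(2)); print(pts(s.x).round())
for n in obs:
  print(n)
print("bottles top", ray("top",(246+.0+251-235-10,0),0)[:0])
# caps at z=112: l (57,137)/4 ; r (729,194)/4
for uv in [(57/4+235-.4,137/4+170-.4),(729/4+235-.4,194/4+170-.4)]: print(ray("top",uv,112))
# side bases
for uv in [(74/3.1+300,162/3.1+160),(228/3.1+300,550/3.1+160)]: print(ray("side",uv,0))
for uv in [(77/3.1+300,66/3.1+160),(238/3.1+300,440/3.1+160)]: print(ray("side",uv,112))
E
```

```text
[630.4307169  -80.64392002 -32.21985223 129.51724026  87.30723233] -1.8460615493717516
[[[-0.22 -0.01]
  [-0.86 -0.7 ]
  [-0.06 -0.25]
  [-0.32  0.91]
  [ 0.54  0.08]
  [-0.55  0.52]]

 [[-1.05 -0.18]
  [ 0.03 -0.45]
  [-0.7  -0.6 ]
  [ 0.48 -0.27]
  [ 0.33 -0.54]
  [ 0.76  0.36]]]
[[ 636.   90.  130.]
 [ 633.  -16.  130.]
 [ 632.  -28.  130.]
 [ 629. -134.  130.]
 [ 541. -143.  130.]
 [ 538. -249.  130.]]
side
top
bottles top []
[651.76135125 164.26010676 112.        ]
[ 611.84945896 -326.08412542  112.        ]
[6.53379194e+02 1.60941101e+02 1.13686838e-13]
[ 6.13398625e+02 -3.30498164e+02 -1.13686838e-13]
[652.42091354 158.65446181 112.        ]
[ 613.02688077 -325.75272795  112.        ]
```

Request:
{"name": "move_arm", "arguments": {"steps": [{"tx":-6,"tz":8,"ry":2},{"tx":-20,"tz":27,"ry":5},{"tx":-42,"tz":56,"ry":9},{"tx":-66,"tz":88,"ry":13},{"tx":-90,"tz":119,"ry":16},{"tx":-114,"tz":151,"ry":18},{"tx":-138,"tz":183,"ry":18.9},{"tx":-162,"tz":215,"ry":18.9},{"tx":-186,"tz":247,"ry":18.9},{"tx":-210,"tz":279,"ry":18.9}], "grip": -1}}

```text
$.steps[0]: bad value
```

Request:
{"name": "move_arm", "arguments": {"steps": [{"tx":-6,"ty":0,"tz":8,"rx":0,"ry":2,"rz":0},{"tx":-20,"ty":0,"tz":27,"rx":0,"ry":5,"rz":0},{"tx":-42,"ty":0,"tz":56,"rx":0,"ry":9,"rz":0},{"tx":-66,"ty":0,"tz":88,"rx":0,"ry":13,"rz":0},{"tx":-90,"ty":0,"tz":119,"rx":0,"ry":16,"rz":0},{"tx":-114,"ty":0,"tz":151,"rx":0,"ry":18,"rz":0},{"tx":-138,"ty":0,"tz":183,"rx":0,"ry":18.9,"rz":0},{"tx":-162,"ty":0,"tz":215,"rx":0,"ry":18.9,"rz":0},{"tx":-186,"ty":0,"tz":247,"rx":0,"ry":18.9,"rz":0},{"tx":-210,"ty":0,"tz":279,"rx":0,"ry":18.9,"rz":0}], "grip": -1}}

```text
time: 0.93
tcp_pos: [396.0, -337.3, 247.3]
ee_rot: [[-0.033, -0.0, 0.999], [-0.999, -0.0, -0.033], [0.0, -1.0, -0.0]]
force: [0.6, -1.1, 1.4]
grip_width: 28.1
```

Request:
{"name": "move_arm", "arguments": {"steps": [{"tx":-20,"ty":10,"tz":12,"rx":0,"ry":0,"rz":0},{"tx":-40,"ty":22,"tz":25,"rx":0,"ry":0,"rz":0},{"tx":-60,"ty":36,"tz":39,"rx":0,"ry":0,"rz":0},{"tx":-80,"ty":52,"tz":53,"rx":0,"ry":0,"rz":0},{"tx":-100,"ty":70,"tz":67,"rx":0,"ry":0,"rz":0},{"tx":-120,"ty":88,"tz":80,"rx":0,"ry":0,"rz":0},{"tx":-137,"ty":104,"tz":91,"rx":0,"ry":0,"rz":0},{"tx":-145,"ty":114,"tz":98,"rx":0,"ry":0,"rz":0},{"tx":-147,"ty":117,"tz":100,"rx":0,"ry":0,"rz":0},{"tx":-147,"ty":117,"tz":100,"rx":0,"ry":0,"rz":0}], "grip": -1}}

```text
time: 1.77
tcp_pos: [499.9, -194.6, 129.4]
ee_rot: [[-0.031, -0.002, 1.0], [-1.0, 0.001, -0.031], [-0.001, -1.0, -0.002]]
force: [0.4, -0.4, 1.1]
grip_width: 0.6
```

```bash
python3 - <<'E'
from rig import manip
import cv2
a=manip.camera("side");cv2.imwrite("pics/s1.png",cv2.resize(a[130:350,200:460],None,fx=2.7,fy=2.7,interpolation=cv2.INTER_CUBIC))
s=manip.state();print(s["time"],s["tcp_pos"],s["force"],s["grip_width"])
E
```

```text
1.8167 [ 499.82614557 -195.9320328   130.27787683] [ 0.27873588 -0.3794689   0.90558442] 0.5486647223802545
```

View pics/s1.png

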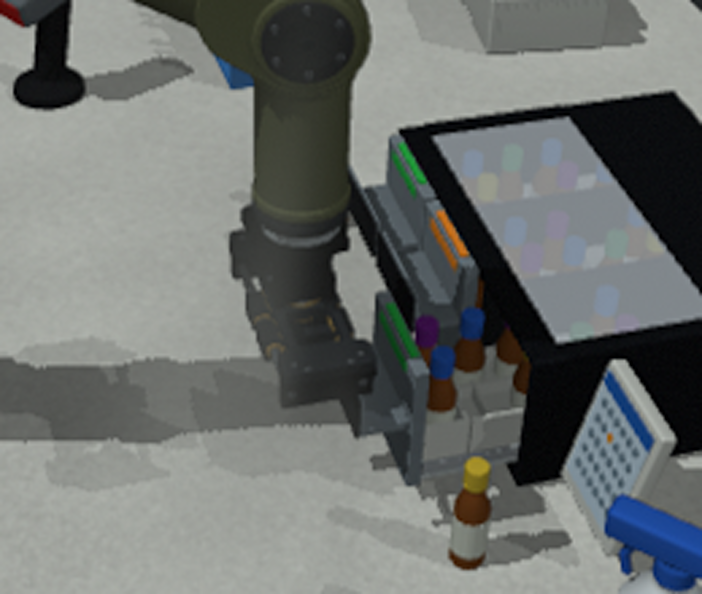

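Request:
{"name": "move_arm", "arguments": {"steps": [{"tx":0,"ty":0,"tz":5,"rx":0,"ry":0,"rz":0},{"tx":0,"ty":0,"tz":12,"rx":0,"ry":0,"rz":0},{"tx":0,"ty":0,"tz":17,"rx":0,"ry":0,"rz":0},{"tx":0,"ty":0,"tz":20,"rx":0,"ry":0,"rz":0},{"tx":0,"ty":0,"tz":22,"rx":0,"ry":0,"rz":0},{"tx":0,"ty":0,"tz":24,"rx":0,"ry":0,"rz":0},{"tx":0,"ty":0,"tz":26,"rx":0,"ry":0,"rz":0},{"tx":0,"ty":0,"tz":28,"rx":0,"ry":0,"rz":0},{"tx":0,"ty":0,"tz":30,"rx":0,"ry":0,"rz":0},{"tx":0,"ty":0,"tz":32,"rx":0,"ry":0,"rz":0}]}}

```text
time: 2.65
tcp_pos: [531.7, -196.8, 130.4]
ee_rot: [[-0.033, -0.001, 0.999], [-0.999, -0.0, -0.033], [0.0, -1.0, -0.001]]
force: [-3.0, 1.2, 2.0]
grip_width: 0.6
```

Request:
{"name": "move_arm", "arguments": {"steps": [{"tx":0,"ty":0,"tz":2,"rx":0,"ry":0,"rz":0},{"tx":0,"ty":0,"tz":4.5,"rx":0,"ry":0,"rz":0},{"tx":0,"ty":0,"tz":7.5,"rx":0,"ry":0,"rz":0},{"tx":0,"ty":0,"tz":11,"rx":0,"ry":0,"rz":0},{"tx":0,"ty":0,"tz":15,"rx":0,"ry":0,"rz":0},{"tx":0,"ty":0,"tz":19,"rx":0,"ry":0,"rz":0},{"tx":0,"ty":0,"tz":23,"rx":0,"ry":0,"rz":0},{"tx":0,"ty":0,"tz":27,"rx":0,"ry":0,"rz":0},{"tx":0,"ty":0,"tz":31,"rx":0,"ry":0,"rz":0},{"tx":0,"ty":0,"tz":35,"rx":0,"ry":0,"rz":0}]}}

```text
time: 3.48
tcp_pos: [567.6, -198.0, 130.5]
ee_rot: [[-0.033, -0.0, 0.999], [-0.999, -0.0, -0.033], [0.0, -1.0, -0.0]]
force: [-4.8, -1.6, 1.3]
grip_width: 0.7
```

Request:
{"name": "move_arm", "arguments": {"steps": [{"tx":0,"ty":0,"tz":4,"rx":0,"ry":0,"rz":0},{"tx":0,"ty":0,"tz":8,"rx":0,"ry":0,"rz":0},{"tx":0,"ty":0,"tz":12,"rx":0,"ry":0,"rz":0},{"tx":0,"ty":0,"tz":16,"rx":0,"ry":0,"rz":0},{"tx":0,"ty":0,"tz":20,"rx":0,"ry":0,"rz":0},{"tx":0,"ty":0,"tz":24,"rx":0,"ry":0,"rz":0},{"tx":0,"ty":0,"tz":27.5,"rx":0,"ry":0,"rz":0},{"tx":0,"ty":0,"tz":30.5,"rx":0,"ry":0,"rz":0},{"tx":0,"ty":0,"tz":33,"rx":0,"ry":0,"rz":0},{"tx":0,"ty":0,"tz":35,"rx":0,"ry":0,"rz":0}]}}

```text
time: 4.32
tcp_pos: [602.5, -199.2, 130.5]
ee_rot: [[-0.033, 0.0, 0.999], [-0.999, -0.0, -0.033], [0.0, -1.0, 0.0]]
force: [-2.5, -2.5, 0.1]
grip_width: 0.9
```

Request:
{"name": "move_arm", "arguments": {"steps": [{"tx":0,"ty":0,"tz":1.5,"rx":0,"ry":0,"rz":0},{"tx":0,"ty":0,"tz":3,"rx":0,"ry":0,"rz":0},{"tx":0,"ty":0,"tz":4.5,"rx":0,"ry":0,"rz":0},{"tx":0,"ty":0,"tz":6,"rx":0,"ry":0,"rz":0},{"tx":0,"ty":0,"tz":7,"rx":0,"ry":0,"rz":0},{"tx":0,"ty":0,"tz":8,"rx":0,"ry":0,"rz":0},{"tx":0,"ty":0,"tz":9,"rx":0,"ry":0,"rz":0},{"tx":0,"ty":0,"tz":10,"rx":0,"ry":0,"rz":0},{"tx":0,"ty":0,"tz":10.5,"rx":0,"ry":0,"rz":0},{"tx":0,"ty":0,"tz":11,"rx":0,"ry":0,"rz":0}]}}

```text
time: 5.15
tcp_pos: [612.7, -199.2, 130.5]
ee_rot: [[-0.033, -0.001, 0.999], [-0.999, 0.0, -0.033], [-0.0, -1.0, -0.001]]
force: [-6.8, -1.9, 2.2]
grip_width: 0.2
```

Request:
{"name": "move_arm", "arguments": {"steps": [{"tx":0,"ty":0,"tz":0.5,"rx":0,"ry":0,"rz":0},{"tx":0,"ty":0,"tz":1,"rx":0,"ry":0,"rz":0},{"tx":0,"ty":0,"tz":1.5,"rx":0,"ry":0,"rz":0},{"tx":0,"ty":0,"tz":2,"rx":0,"ry":0,"rz":0}]}}

```text
time: 5.48
tcp_pos: [612.8, -199.2, 130.5]
ee_rot: [[-0.033, -0.006, 0.999], [-0.999, 0.0, -0.033], [-0.0, -1.0, -0.006]]
force: [-11.6, -1.3, 5.5]
grip_width: 0.6
```

Request:
{"name": "move_arm", "arguments": {"steps": [{"tx":0,"ty":0,"tz":-2,"rx":0,"ry":0,"rz":0},{"tx":0,"ty":0,"tz":-6,"rx":0,"ry":0,"rz":0},{"tx":0,"ty":0,"tz":-14,"rx":0,"ry":0,"rz":0},{"tx":0,"ty":0,"tz":-26,"rx":0,"ry":0,"rz":0},{"tx":0,"ty":-8,"tz":-36,"rx":0,"ry":0,"rz":0},{"tx":0,"ty":-25,"tz":-42,"rx":0,"ry":0,"rz":0},{"tx":0,"ty":-45,"tz":-42,"rx":0,"ry":0,"rz":0},{"tx":-8,"ty":-65,"tz":-42,"rx":0,"ry":0,"rz":0},{"tx":-25,"ty":-78,"tz":-42,"rx":0,"ry":0,"rz":0},{"tx":-50,"ty":-80,"tz":-42,"rx":0,"ry":0,"rz":0}]}}

```text
time: 6.32
tcp_pos: [576.5, -148.7, 213.9]
ee_rot: [[-0.036, 0.006, 0.999], [-0.999, -0.002, -0.036], [0.002, -1.0, 0.006]]
force: [0.4, -0.1, -0.0]
grip_width: 0.6
```

Request:
{"name": "move_arm", "arguments": {"steps": [{"tx":-25,"ty":0,"tz":4,"rx":0,"ry":0,"rz":0},{"tx":-48,"ty":0,"tz":12,"rx":0,"ry":0,"rz":0},{"tx":-62,"ty":0,"tz":28,"rx":0,"ry":0,"rz":0},{"tx":-69,"ty":0,"tz":46,"rx":0,"ry":0,"rz":0},{"tx":-69,"ty":0,"tz":62,"rx":0,"ry":0,"rz":0},{"tx":-69,"ty":0,"tz":73,"rx":0,"ry":0,"rz":0},{"tx":-69,"ty":0,"tz":78,"rx":0,"ry":0,"rz":0},{"tx":-69,"ty":0,"tz":78,"rx":0,"ry":0,"rz":0}]}}

```text
time: 6.98
tcp_pos: [655.7, -79.6, 210.2]
ee_rot: [[-0.031, 0.0, 1.0], [-1.0, 0.002, -0.031], [-0.002, -1.0, 0.0]]
force: [-0.5, -1.1, -0.4]
grip_width: 0.7
```

```bash
python3 - <<'E'
from rig import manip
import cv2
a=manip.camera("side");cv2.imwrite("pics/s2.png",cv2.resize(a[130:350,260:460],None,fx=2.7,fy=2.7,interpolation=cv2.INTER_CUBIC))
a=manip.camera("top");cv2.imwrite("pics/t2.png",cv2.resize(a[150:260,230:430],None,fx=4,fy=4,interpolation=cv2.INTER_CUBIC))
s=manip.state();print(s["time"],s["tcp_pos"],s["force"],s["grip_width"])
E
```

```text
7.0833 [654.66590195 -80.59278277 210.42460324] [ 0.03590254  0.56271853 -0.44246591] 0.5029096456129489
```

View pics/s2.png

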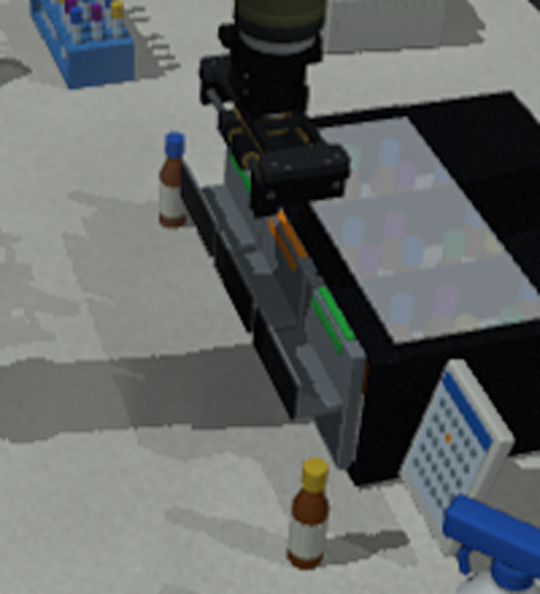

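View pics/t2.png

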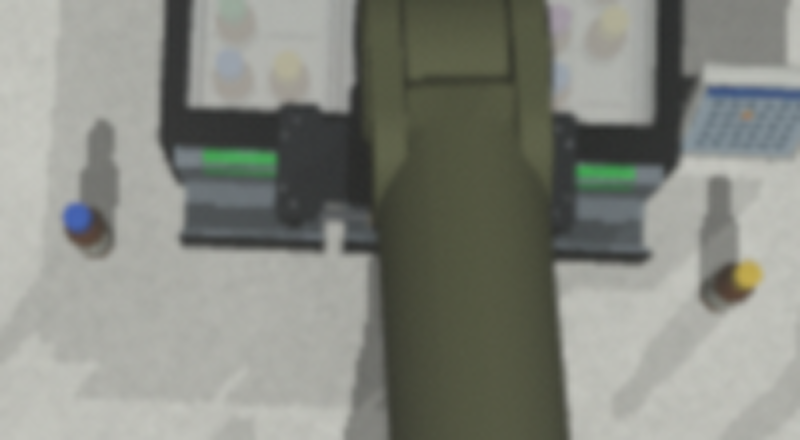

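Request:
{"name": "move_arm", "arguments": {"steps": [{"tx":0,"ty":6,"tz":0,"rx":0,"ry":0,"rz":0},{"tx":0,"ty":16,"tz":0,"rx":0,"ry":0,"rz":0},{"tx":0,"ty":22,"tz":0,"rx":0,"ry":0,"rz":0},{"tx":0,"ty":26,"tz":0,"rx":0,"ry":0,"rz":0},{"tx":0,"ty":30,"tz":0,"rx":0,"ry":0,"rz":0},{"tx":0,"ty":34,"tz":0,"rx":0,"ry":0,"rz":0},{"tx":0,"ty":38,"tz":0,"rx":0,"ry":0,"rz":0}]}}

```text
time: 7.67
tcp_pos: [655.1, -81.7, 172.2]
ee_rot: [[-0.033, 0.0, 0.999], [-0.999, -0.0, -0.033], [0.0, -1.0, 0.0]]
force: [0.6, 0.6, 0.0]
grip_width: 0.7
```

Request:
{"name": "move_arm", "arguments": {"steps": [{"tx":0,"ty":4,"tz":0,"rx":0,"ry":0,"rz":0},{"tx":0,"ty":8,"tz":0,"rx":0,"ry":0,"rz":0},{"tx":0,"ty":12,"tz":0,"rx":0,"ry":0,"rz":0},{"tx":0,"ty":15,"tz":0,"rx":0,"ry":0,"rz":0},{"tx":0,"ty":18,"tz":0,"rx":0,"ry":0,"rz":0},{"tx":0,"ty":21,"tz":0,"rx":0,"ry":0,"rz":0},{"tx":0,"ty":24,"tz":0,"rx":0,"ry":0,"rz":0}]}}

```text
time: 8.25
tcp_pos: [655.2, -81.6, 148.3]
ee_rot: [[-0.033, 0.0, 0.999], [-0.999, -0.0, -0.033], [0.0, -1.0, 0.0]]
force: [-0.8, 0.9, 0.7]
grip_width: 0.4
```

Tip at 123 mm, no contact; continuing down.

Request:
{"name": "move_arm", "arguments": {"steps": [{"tx":0,"ty":4,"tz":0,"rx":0,"ry":0,"rz":0},{"tx":0,"ty":8,"tz":0,"rx":0,"ry":0,"rz":0},{"tx":0,"ty":12,"tz":0,"rx":0,"ry":0,"rz":0},{"tx":0,"ty":14,"tz":0,"rx":0,"ry":0,"rz":0},{"tx":0,"ty":16,"tz":0,"rx":0,"ry":0,"rz":0},{"tx":0,"ty":16,"tz":0,"rx":0,"ry":0,"rz":0}]}}

```text
time: 8.75
tcp_pos: [654.9, -81.6, 132.0]
ee_rot: [[-0.033, -0.001, 0.999], [-0.999, 0.0, -0.033], [-0.0, -1.0, -0.001]]
force: [-0.2, 0.2, 0.0]
grip_width: 0.3
```

```bash
python3 - <<'E'
from rig import manip
import cv2
a=manip.camera("side");cv2.imwrite("pics/s3.png",cv2.resize(a[130:350,260:460],None,fx=2.7,fy=2.7,interpolation=cv2.INTER_CUBIC))
s=manip.state();print(s["time"],s["tcp_pos"],s["force"],s["grip_width"])
E
```

```text
8.8 [655.0232129  -81.63637104 132.31401956] [-0.24450774  0.6563738   0.06295528] 0.5410961408085281
```

View pics/s3.png

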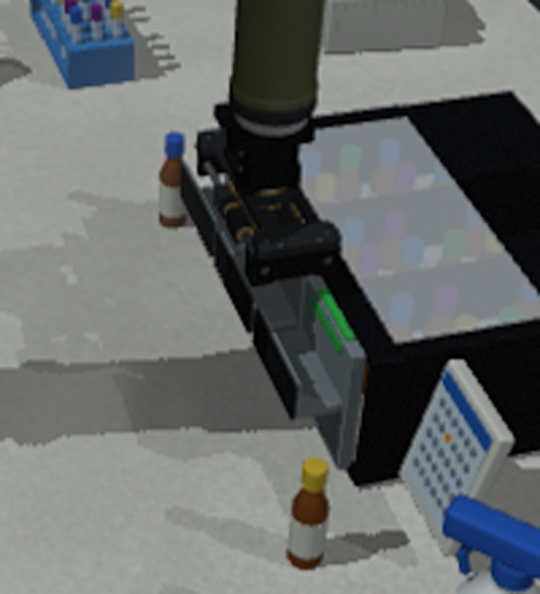

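Request:
{"name": "move_arm", "arguments": {"steps": [{"tx":0,"ty":0,"tz":-2,"rx":0,"ry":0,"rz":0},{"tx":0,"ty":0,"tz":-4,"rx":0,"ry":0,"rz":0},{"tx":0,"ty":0,"tz":-5.5,"rx":0,"ry":0,"rz":0},{"tx":0,"ty":0,"tz":-7,"rx":0,"ry":0,"rz":0},{"tx":0,"ty":0,"tz":-8.5,"rx":0,"ry":0,"rz":0},{"tx":0,"ty":0,"tz":-10,"rx":0,"ry":0,"rz":0},{"tx":0,"ty":0,"tz":-11.5,"rx":0,"ry":0,"rz":0},{"tx":0,"ty":0,"tz":-13,"rx":0,"ry":0,"rz":0},{"tx":0,"ty":0,"tz":-14.5,"rx":0,"ry":0,"rz":0},{"tx":0,"ty":0,"tz":-16,"rx":0,"ry":0,"rz":0}]}}

```text
time: 9.63
tcp_pos: [639.4, -81.1, 132.7]
ee_rot: [[-0.033, 0.001, 0.999], [-0.999, -0.0, -0.033], [0.0, -1.0, 0.001]]
force: [3.6, 0.8, -1.1]
grip_width: 0.6
```

Request:
{"name": "move_arm", "arguments": {"steps": [{"tx":0,"ty":0,"tz":-2,"rx":0,"ry":0,"rz":0},{"tx":0,"ty":0,"tz":-4.5,"rx":0,"ry":0,"rz":0},{"tx":0,"ty":0,"tz":-7.5,"rx":0,"ry":0,"rz":0},{"tx":0,"ty":0,"tz":-11,"rx":0,"ry":0,"rz":0},{"tx":0,"ty":0,"tz":-15,"rx":0,"ry":0,"rz":0},{"tx":0,"ty":0,"tz":-19,"rx":0,"ry":0,"rz":0},{"tx":0,"ty":0,"tz":-23,"rx":0,"ry":0,"rz":0},{"tx":0,"ty":0,"tz":-27,"rx":0,"ry":0,"rz":0},{"tx":0,"ty":0,"tz":-31,"rx":0,"ry":0,"rz":0},{"tx":0,"ty":0,"tz":-35,"rx":0,"ry":0,"rz":0}]}}

```text
time: 10.47
tcp_pos: [603.8, -79.8, 132.7]
ee_rot: [[-0.033, 0.0, 0.999], [-0.999, -0.0, -0.033], [0.0, -1.0, 0.0]]
force: [3.8, -0.0, -0.2]
grip_width: 0.6
```

Request:
{"name": "move_arm", "arguments": {"steps": [{"tx":0,"ty":0,"tz":-4,"rx":0,"ry":0,"rz":0},{"tx":0,"ty":0,"tz":-8,"rx":0,"ry":0,"rz":0},{"tx":0,"ty":0,"tz":-12,"rx":0,"ry":0,"rz":0},{"tx":0,"ty":0,"tz":-16,"rx":0,"ry":0,"rz":0},{"tx":0,"ty":0,"tz":-20,"rx":0,"ry":0,"rz":0},{"tx":0,"ty":0,"tz":-24,"rx":0,"ry":0,"rz":0},{"tx":0,"ty":0,"tz":-28,"rx":0,"ry":0,"rz":0},{"tx":0,"ty":0,"tz":-32,"rx":0,"ry":0,"rz":0},{"tx":0,"ty":0,"tz":-36,"rx":0,"ry":0,"rz":0},{"tx":0,"ty":0,"tz":-40,"rx":0,"ry":0,"rz":0}]}}

```text
time: 11.3
tcp_pos: [563.8, -78.4, 132.6]
ee_rot: [[-0.033, 0.0, 0.999], [-0.999, 0.0, -0.033], [-0.0, -1.0, 0.0]]
force: [4.5, 1.3, 1.4]
grip_width: 0.4
```

```bash
python3 - <<'E'
from rig import manip
import cv2
a=manip.camera("side");cv2.imwrite("pics/s4.png",cv2.resize(a[130:350,240:460],None,fx=2.7,fy=2.7,interpolation=cv2.INTER_CUBIC))
s=manip.state();print(s["time"],s["tcp_pos"],s["force"],s["grip_width"])
E
```

```text
11.35 [562.71510668 -78.492399   132.40927464] [1.30738787 1.37789217 2.00155607] 0.5545628206223465
```

View pics/s4.png

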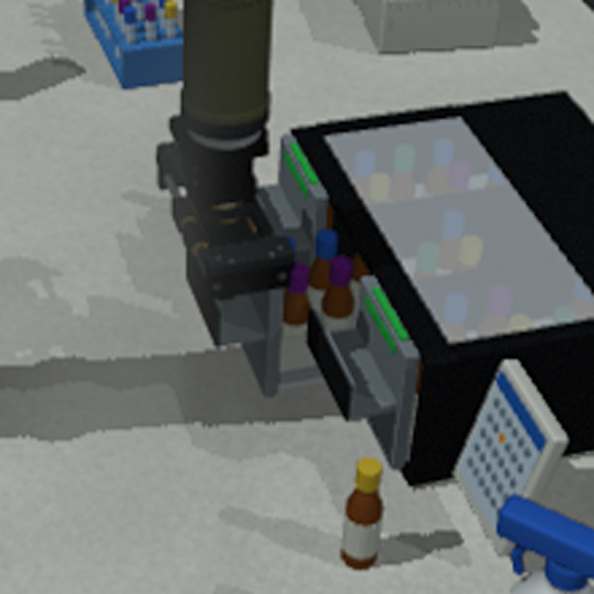

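Request:
{"name": "move_arm", "arguments": {"steps": [{"tx":0,"ty":0,"tz":-2,"rx":0,"ry":0,"rz":0},{"tx":0,"ty":0,"tz":-5,"rx":0,"ry":0,"rz":0},{"tx":0,"ty":0,"tz":-9,"rx":0,"ry":0,"rz":0},{"tx":0,"ty":0,"tz":-13,"rx":0,"ry":0,"rz":0},{"tx":0,"ty":0,"tz":-17,"rx":0,"ry":0,"rz":0},{"tx":0,"ty":0,"tz":-21,"rx":0,"ry":0,"rz":0},{"tx":0,"ty":0,"tz":-25,"rx":0,"ry":0,"rz":0},{"tx":0,"ty":0,"tz":-29,"rx":0,"ry":0,"rz":0},{"tx":0,"ty":0,"tz":-33,"rx":0,"ry":0,"rz":0},{"tx":0,"ty":0,"tz":-36,"rx":0,"ry":0,"rz":0}]}}

```text
time: 12.18
tcp_pos: [527.5, -77.3, 132.4]
ee_rot: [[-0.033, -0.001, 0.999], [-0.999, 0.0, -0.033], [-0.0, -1.0, -0.001]]
force: [3.0, 1.7, -0.8]
grip_width: 0.5
```

Request:
{"name": "move_arm", "arguments": {"steps": [{"tx":0,"ty":0,"tz":-2.5,"rx":0,"ry":0,"rz":0},{"tx":0,"ty":0,"tz":-4.5,"rx":0,"ry":0,"rz":0},{"tx":0,"ty":0,"tz":-6.5,"rx":0,"ry":0,"rz":0},{"tx":0,"ty":0,"tz":-8,"rx":0,"ry":0,"rz":0},{"tx":0,"ty":0,"tz":-9.5,"rx":0,"ry":0,"rz":0},{"tx":0,"ty":0,"tz":-11,"rx":0,"ry":0,"rz":0},{"tx":0,"ty":0,"tz":-12,"rx":0,"ry":0,"rz":0},{"tx":0,"ty":0,"tz":-13,"rx":0,"ry":0,"rz":0},{"tx":0,"ty":0,"tz":-14,"rx":0,"ry":0,"rz":0},{"tx":0,"ty":0,"tz":-15,"rx":0,"ry":0,"rz":0}]}}

```text
time: 13.02
tcp_pos: [513.1, -77.0, 132.5]
ee_rot: [[-0.033, -0.0, 0.999], [-0.999, -0.0, -0.033], [0.0, -1.0, -0.0]]
force: [2.3, 2.8, -2.5]
grip_width: 0.6
```

Request:
{"name": "move_arm", "arguments": {"steps": [{"tx":0,"ty":0,"tz":-1,"rx":0,"ry":0,"rz":0},{"tx":0,"ty":0,"tz":-2,"rx":0,"ry":0,"rz":0},{"tx":0,"ty":0,"tz":-3,"rx":0,"ry":0,"rz":0},{"tx":0,"ty":0,"tz":-4,"rx":0,"ry":0,"rz":0},{"tx":0,"ty":0,"tz":-5,"rx":0,"ry":0,"rz":0},{"tx":0,"ty":0,"tz":-6,"rx":0,"ry":0,"rz":0}]}}

```text
time: 13.52
tcp_pos: [507.1, -76.7, 132.5]
ee_rot: [[-0.033, -0.0, 0.999], [-0.999, -0.0, -0.033], [0.0, -1.0, -0.0]]
force: [2.7, 3.0, -1.3]
grip_width: 0.9
```

Request:
{"name": "move_arm", "arguments": {"steps": [{"tx":0,"ty":0,"tz":-1,"rx":0,"ry":0,"rz":0},{"tx":0,"ty":0,"tz":-2,"rx":0,"ry":0,"rz":0},{"tx":0,"ty":0,"tz":-3,"rx":0,"ry":0,"rz":0},{"tx":0,"ty":0,"tz":-4,"rx":0,"ry":0,"rz":0}]}}

```text
time: 13.85
tcp_pos: [506.0, -76.7, 132.7]
ee_rot: [[-0.033, 0.007, 0.999], [-0.999, -0.0, -0.033], [-0.0, -1.0, 0.007]]
force: [13.5, 1.6, -10.7]
grip_width: 0.8
```

Request:
{"name": "move_arm", "arguments": {"steps": [{"tx":0,"ty":0,"tz":1.5,"rx":0,"ry":0,"rz":0},{"tx":0,"ty":0,"tz":3,"rx":0,"ry":0,"rz":0},{"tx":0,"ty":0,"tz":5,"rx":0,"ry":0,"rz":0},{"tx":0,"ty":0,"tz":7.5,"rx":0,"ry":0,"rz":0},{"tx":0,"ty":0,"tz":9,"rx":0,"ry":0,"rz":0},{"tx":0,"ty":0,"tz":9,"rx":0,"ry":0,"rz":0}]}}

```text
time: 14.35
tcp_pos: [512.0, -77.3, 132.4]
ee_rot: [[-0.033, -0.001, 0.999], [-0.999, -0.0, -0.033], [0.0, -1.0, -0.001]]
force: [-0.2, -0.4, -0.2]
grip_width: 0.5
```

Request:
{"name": "move_arm", "arguments": {"steps": [{"tx":0,"ty":-3,"tz":0,"rx":0,"ry":0,"rz":0},{"tx":0,"ty":-8,"tz":0,"rx":0,"ry":0,"rz":0},{"tx":0,"ty":-15,"tz":0,"rx":0,"ry":0,"rz":0},{"tx":0,"ty":-25,"tz":0,"rx":0,"ry":0,"rz":0},{"tx":0,"ty":-38,"tz":0,"rx":0,"ry":0,"rz":0},{"tx":0,"ty":-54,"tz":0,"rx":0,"ry":0,"rz":0},{"tx":0,"ty":-72,"tz":0,"rx":0,"ry":0,"rz":0},{"tx":0,"ty":-90,"tz":-5,"rx":0,"ry":0,"rz":0},{"tx":0,"ty":-108,"tz":-15,"rx":0,"ry":0,"rz":0},{"tx":0,"ty":-120,"tz":-25,"rx":0,"ry":0,"rz":0}]}}

```text
time: 15.18
tcp_pos: [487.8, -75.9, 255.5]
ee_rot: [[-0.033, 0.003, 0.999], [-0.999, -0.001, -0.033], [0.001, -1.0, 0.003]]
force: [-0.3, -0.3, 0.6]
grip_width: 0.3
```

Request:
{"name": "move_arm", "arguments": {"steps": [{"tx":20,"ty":-5,"tz":-8,"rx":0,"ry":0,"rz":0},{"tx":50,"ty":-10,"tz":-16,"rx":0,"ry":0,"rz":0},{"tx":85,"ty":-15,"tz":-24,"rx":0,"ry":0,"rz":0},{"tx":120,"ty":-20,"tz":-32,"rx":0,"ry":0,"rz":0},{"tx":155,"ty":-20,"tz":-40,"rx":0,"ry":0,"rz":0},{"tx":190,"ty":-20,"tz":-40,"rx":0,"ry":0,"rz":0},{"tx":220,"ty":-20,"tz":-40,"rx":0,"ry":0,"rz":0},{"tx":240,"ty":-20,"tz":-40,"rx":0,"ry":0,"rz":0},{"tx":250,"ty":-20,"tz":-40,"rx":0,"ry":0,"rz":0},{"tx":250,"ty":-20,"tz":-40,"rx":0,"ry":0,"rz":0}]}}

```text
time: 16.02
tcp_pos: [438.2, -326.9, 273.0]
ee_rot: [[-0.037, 0.0, 0.999], [-0.999, -0.001, -0.037], [0.001, -1.0, 0.0]]
force: [-0.9, 0.2, 0.2]
grip_width: 0.1
```

```bash
python3 - <<'E'
from rig import manip
import cv2
a=manip.camera("side");cv2.imwrite("pics/s5.png",cv2.resize(a[130:350,240:460],None,fx=2.7,fy=2.7,interpolation=cv2.INTER_CUBIC))
a=manip.camera("top");cv2.imwrite("pics/t5.png",cv2.resize(a[160:270,235:435],None,fx=4,fy=4,interpolation=cv2.INTER_CUBIC))
s=manip.state();print(s["time"],s["tcp_pos"],s["force"],s["grip_width"])
E
```

```text
16.1167 [ 439.45886078 -323.27614678  272.95707842] [-0.11821593  0.58104783  0.63907706] 0.8083968307751332
```

View pics/s5.png

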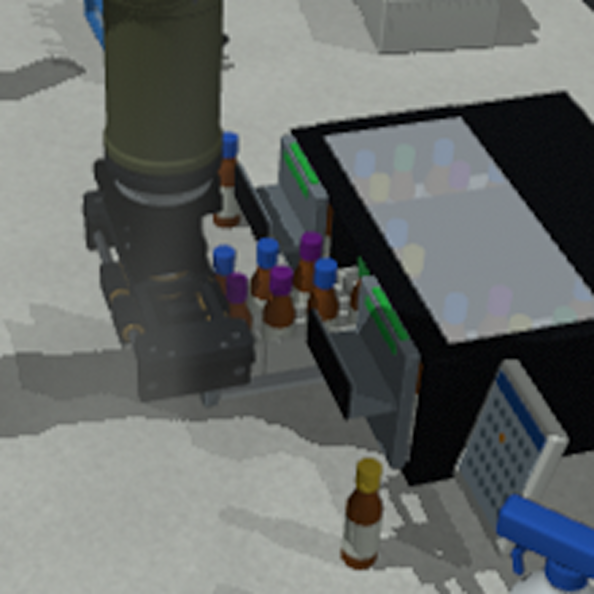

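View pics/t5.png

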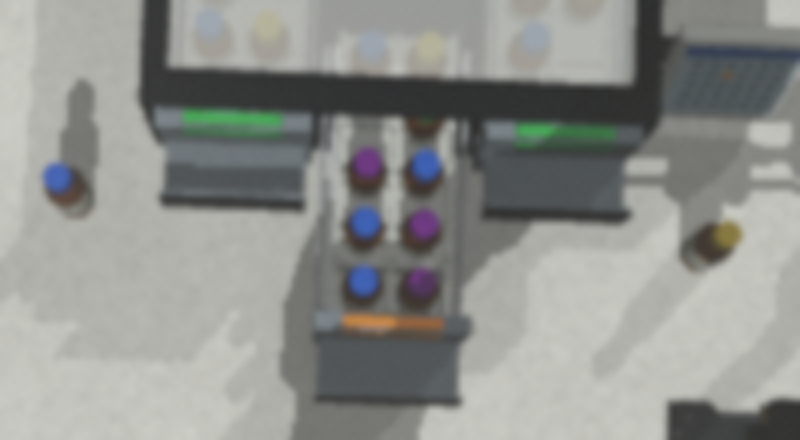

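```bash
python3 - <<'E'
from cam import *
for a,b in [((317,396),(459,400))]:
    h=[ray("top",(u/4+234.6,v/4+159.6),129.5) for u,v in(a,b)]; print((h[0]+h[1])/2)
manip.job_done()
E
```

```text
[490.60231319 -76.10737176 129.5       ]
the job is handed in; nothing more can be done
```

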